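# Reset the cam-locked length stop on a sawing jig

## Robot

A 6-joint arm with a two-finger parallel gripper is mounted at the origin on the work surface; the furniture and walls round the work are solid. World frame = base frame: x ahead of the robot, y to its left, z up, the work surface at z = 0. Lengths are in m, angles in rad, forces in N, time in s.
With the tool pointing down it reaches from about 0.425 to 0.95 m from the base axis. Payload 3.5 kg.
Tool frame: the origin (TCP) lies midway between the tips of the shut fingers; the grasp point (between the pads) lies 19 mm behind it; z points along the fingers, y is the line along which they close (so a half turn about z gives the same grasp; the last joint's range is limited). The gripper opens to 85 mm and grips with 20 to 120 N. Pads are 22 mm wide; open, the fingers measure 114 mm over their backs; the gripper's body (76 mm by 85 mm) begins 54 mm behind the grasp point. The pads swing forward as they close: fully open they stand 13 mm farther back than shut.
Start: joints at [-1.416, 0.286, 1.577, -0, 1.279, -0.15], TCP at [0.203, -0.644, 0.231] pointing down, gripper open.
Joint ranges: [-2.77, 2.77], [-0.9, 2.22], [0.21, 2.48], [-1.53, 4.67], [0.24, 2.81], [-2.84, 2.84]. Speed limits (rad/s): [2.79, 2.79, 3.14, 3.14, 3.14, 3.14].

## Interface

Orientations are given as a unit quaternion [x, y, z, w].
In Python, from plant import ctrl gives the robot as it stands.
- The arm moves only by the tool send_rows, never from a script. Its argument "series" is a list that holds one entry, the list of rows, each a list of 7 numbers: the shift along the tool's x, y, z in cm, then the turn, a rotation vector about the tool's x, y, z in rad, then the opening, from -1 (shut) to 1 (fully open). In form: [[[x, y, z, rx, ry, rz, jaw], ...]]. A call has 1 to 10 rows; each row shifts and turns the commanded pose from where the row before left it, along the tool's axes as they then stand; what a row does not reach is not made up. A row lasts 1/8 s, in which the tool goes at most 62.5 mm and 10.7 degrees, less where a joint would pass 70% of its speed; a pose out of reach is approached as far as the arm can. A call is refused whole if a number of a shift passes 6.25 or a number of a turn 0.188, either way. A call with a gripper value outside its range is refused whole. The fingers move at their own pace and stop on an object; "force" is the grip in N (left out, the last holds). Time passes only in rows, so rows that do not move let the fingers close. It gives the time, the measured TCP pose, the force, the opening and the grip force at its end, in the units of the state.
- ctrl.get_state(): the state, without advancing time (a new reading comes with each control period).
- ctrl.read_camera(name): name is "side" or "top"; returns a dict with "img" (384x512x3 uint8, red, green, blue), "fx", "fy", "cx", "cy" (pixels), "R" (3x3) and "t" (3): a world point X has camera coordinates R X + t. Camera axes: x right, y down, z forward; pixel columns grow to the right and rows downward; lengths in m; the calibration is good to about 2 mm. A picture is of the moment at which its call begins. There is no depth.
- ctrl.sign_off(): hands the job in; it is judged then, once.
The state is a dict: "time": time; "qpos": joint angles; "dq": joint speeds; "joint_efforts": joint torques, N m; "eef_pos": TCP position; "tcp_rot": TCP orientation; "contact_force": force on the tool from outside, world axes, zero at the start; "wrist_torque": the same for the moment, N m; "opening": opening from 0.0 (shut) to 1.0 (fully open); "finger_force": force on a finger pad.
Only numpy, scipy, OpenCV 4.12 (cv2) and the standard library are available. Lean on these libraries where they do the work, as an engineer would, in place of code of your own. Each camera call takes 0.05 s, during which the arm holds its last target. There are 200 camera calls.

## Task

The length stop on the sawing jig's fence is still locked at the old length. Swing its cam lever open, slide the stop along the fence until the face that the wood butts against lines up with the pencil line on the masking tape, and then, holding the stop there between the fingers so that it cannot creep, swing the lever fully home again so that the stop is locked at the line. Finish while still pinching the stop: do not let go at the end, and leave the other things on the bench where they are.

Things in the scene. Friction and masses are not known exactly. Their poses are not given: they have to be found in the camera images.
- jig: Sawing jig fixed on the bench: plywood base 170 (x) x 460 (y) x 18 mm, aluminium T-slot fence along its far side. Origin: centre of the underside. x points across to the fence, y along the fence away from the saw cut, z up. Fence 40 mm wide, centre line at x +55 mm, top 58 mm above the origin. Saw cut at y -185, fence's end at y +230 mm. The stop's origin can travel from y -100 to +170 mm.
- mark: Strip of cream masking tape 26 mm wide across the fence's top, with one dark pencil line 1.6 mm wide across it. Origin: middle of the line, on the fence's top and centre line; axes parallel to the jig's. It lies 70 to 240 mm farther from the saw cut (jig's +y) than the stop stands at the start.
- stop: Length stop that straddles the fence and slides along jig's y. Origin: in its measuring face (plane y 0, looks to -y, to the saw cut), on the fence's top and centre line; axes as the jig's. In mm: dark saddle 52 wide, y 0 to 44, top z 14 (z 30 at the hinge); leg in front of the fence, y 0 to 9. Lined up when its jig y is the mark's. Slides at 2 N when open; clamped, slips at about 25 N.
- plate_top (a point): Top of the stop's upright aluminium plate, in the measuring face, 44 mm above the fence's top. The plate is 36 mm wide (jig's x, +-18 of this point) and 9 mm thick (from this point to +y). It is what one finger presses on (from -y) while the other finger presses the lever shut from +y.
- lever_hinge (a point): Cam lever's hinge, axis along jig's x, 25 mm to +y of the measuring face and 21 mm above the fence's top. Closed, the black lever stands upright, 11 mm behind the plate: y 20 to 29, up to z 75 from the stop's origin, 20 mm wide, so it rises 30 mm above the plate. Open, it leans away to +y. It turns with 54 mm radius.
- lever_tip (a point): Tip of the lever, on its outer (+y) face: 29 mm to +y of the measuring face and 75 mm above the fence's top when closed, 63 mm to +y and 60 mm above the fence's top when open. So the pinch along y, from the measuring face to the lever's outside, is 63 mm wide open and 29 mm closed.
- lever (a joint): Cam lever's angle, rad: 0 closed, upright; 0.70 fully open, leaning to +y. Stays where it is left. About 5 N to +y on the part above the plate opens it; about 6 N to -y near the tip closes it, and moves the whole stop to -y unless a finger bears against the measuring face. The cam clamps below about 0.5 rad.
- stock: Oak piece 42 x 145 x 22 mm lying on the jig's base in front of the fence; leave alone. Origin: centre of its underside.
- marking_gauge: Wooden marking gauge 52 x 205 x 72 mm behind the jig; leave alone. Origin: centre of its underside.
- sanding_block: Cork sanding block 67 x 116 x 30 mm behind the jig; leave alone. Origin: centre of its underside.

How it is judged:
On the way, in this order (a step that is already met when the one before it is completed fails the run):
1. the cam lever has been swung open (more than 0.4 rad) (value of joint lever above 0.4 rad), for 0.2 s.
2. the stop stands within 5 mm of the line with its lever still open (more than 0.3 rad) and a finger on the stop (y of stop in the frame of mark between -0.005 and 0.005 m and value of joint lever above 0.3 rad and contact force between the fingers and stop above 0.3 N), for 0.1 s.
At the end, for the whole second after the job is handed in: The lever is home (within 0.06 rad of closed), the measuring face is within 3 mm of the pencil line along the fence, and the fingers still press on the stop with more than 8 N in all (both fingers together) (y of stop in the frame of mark between -0.003 and 0.003 m and value of joint lever below 0.06 rad and velocity of joint lever below 0.1 rad/s and contact force between the fingers and stop above 8 N); the arm keeps its last pose, push and grip.
It fails at once if the stock is pushed more than 30 mm from its place (distance of stock from where it was at the start of the episode above 0.03 m).
It fails at once if the marking gauge is pushed more than 30 mm from its place (distance of marking_gauge from where it was at the start of the episode above 0.03 m).
It fails at once if the sanding block is pushed more than 30 mm from its place (distance of sanding_block from where it was at the start of the episode above 0.03 m).
It also fails if it takes over 64 s, if anything falls off the work surface, if the arm or the gripper's body presses on something with over 40 N, if the wrist force passes 120 N, or if a joint passes its speed limit or range.

## Working session

There is one attempt and no reset: what is moved stays moved. The work goes in short steps, Python scripts to look and compute and a tool call to move; the robot and the scene stay as the last step left them, time stands still between calls to the robot, and variables do not carry over. Pictures are saved under pics/ and viewed, at most 10 in all, crops included, and the job is handed in when it is done.

Besides the shell and the picture viewer there is one more tool, called after "Request:" as name([rows], argument=value, ...), one row to a line, values as JSON. send_rows: Moves the arm, as the interface text tells. Its arguments: {"type":"object","properties":{"series":{"type":"array"},"force":{"type":"number"}},"required":["series"]}

```bash
mkdir -p pics; python3 - <<'E'
from plant import ctrl
import cv2,numpy as np
s=ctrl.get_state();print(s)
for n in("top","side"):
    c=ctrl.read_camera(n);cv2.imwrite(f"pics/{n}0.png",c["img"][:,:,::-1]);print(n,c["fx"],c["fy"],c["cx"],c["cy"],np.round(c["R"],4).tolist(),c["t"])
E
```

```text
{'time': 0.0, 'qpos': array([-1.41599682e+00,  2.87203712e-01,  1.57814718e+00, -6.17818665e-06,
        1.27862980e+00, -1.50004556e-01]), 'dq': array([ 0.00124095, -0.00159669,  0.00185441,  0.00059608,  0.00232918,
        0.00033325]), 'joint_efforts': array([ 1.14634736e-04, -4.05981445e+01, -2.92625087e+01, -1.33614453e-04,
        5.73022917e-03, -3.71978672e-06]), 'eef_pos': array([ 0.20249394, -0.64322732,  0.22993797]), 'tcp_rot': array([ 9.88408430e-01,  1.51813534e-01, -5.81973051e-06, -1.19400398e-03]), 'contact_force': array([-0.32135787,  0.53022115, -0.07044958]), 'wrist_torque': array([-0.01957412, -0.07817195,  0.02680119]), 'finger_force': 0.0, 'opening': 0.9974867212476408}
top 374.94855855817593 374.94855855817593 263.21029231829596 196.87881624828321 [[-0.0119, -0.9998, -0.0151], [-0.9826, 0.0145, -0.1852], [0.1854, 0.0126, -0.9826]] [0.04924433 0.63457549 0.85667397]
side 459.7974869871342 459.7974869871342 260.53975228641843 195.80471296945214 [[-0.9286, -0.3711, 0.0067], [-0.2005, 0.4862, -0.8505], [0.3123, -0.7911, -0.5259]] [0.56774359 0.21395823 0.75040867]
```

View pics/top0.png

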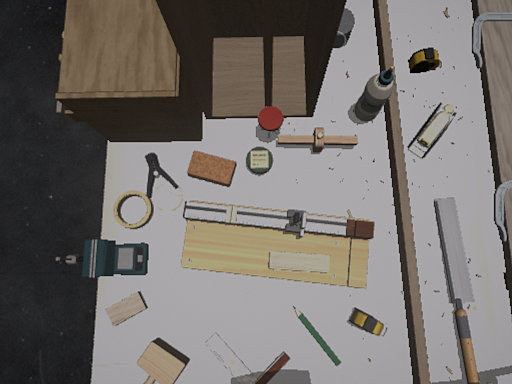

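View pics/side0.png

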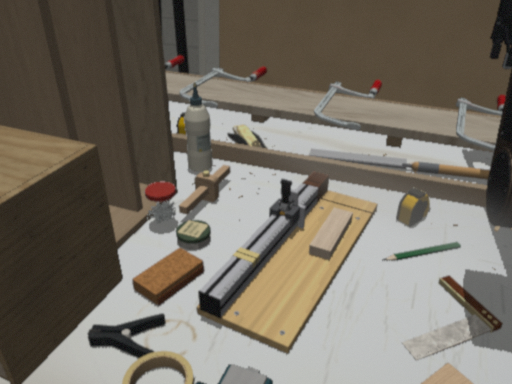

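The top view shows the jig with its fence end at the left (184,210), saw end at the right (373,230), tape at about (233,214) and stop at about (297,222). In the side view the lever is at (287,190) and the tape at (247,255). I'll zoom in on both.

```bash
python3 - <<'E'
import cv2,numpy as np
a=cv2.imread("pics/top0.png")[192:252,178:378]
b=cv2.imread("pics/side0.png")[165:315,195:345]
a=cv2.resize(a,None,fx=4,fy=4,interpolation=cv2.INTER_CUBIC)
b=cv2.resize(b,None,fx=4,fy=4,interpolation=cv2.INTER_CUBIC)
cv2.imwrite("pics/a.png",a);cv2.imwrite("pics/b.png",b)
E
```

```text
(no output)
```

View pics/a.png

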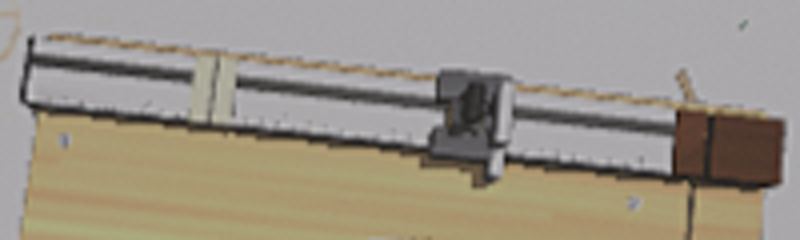

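View pics/b.png

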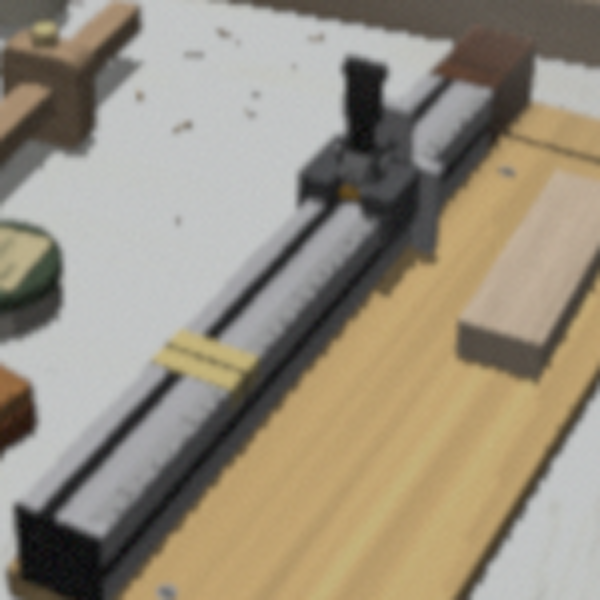

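```bash
cat > h.py <<'E'
import numpy as np,cv2
from plant import ctrl
def uv(c,X):
    p=np.asarray(X)@np.array(c["R"]).T+c["t"]
    return np.stack([c["fx"]*p[:,0]/p[:,2]+c["cx"],c["fy"]*p[:,1]/p[:,2]+c["cy"]],1)
def W(pose,P):
    x,y,a=pose;c,s=np.cos(a),np.sin(a);P=np.atleast_2d(P).astype(float)
    return np.stack([x+c*P[:,0]-s*P[:,1],y+s*P[:,0]+c*P[:,1],P[:,2]],1)
E
cat > fit.py <<'E'
from h import *
from scipy.optimize import least_squares
T,S=[ctrl.read_camera(n) for n in("top","side")]
up=lambda L,ox,oy:(np.array(L)+.5)/4-.5+[ox,oy]
J=lambda x,y,z,k=0:(x,y,z,k) # k:0 jig,1 mark,2 stop
top=[((32,40),J(.075,.23,.058)),((25,103),J(.035,.23,.058)),((217,55),J(.075,0,.058,1)),((211,122),J(.035,0,.058,1)),((515,80),J(.073,0,.102,2)),((507,146),J(.037,0,.102,2)),((12,304),J(-.085,.23,.018)),((752,380),J(-.085,-.23,.018))]
side=[((20,507),J(.075,.23,.058)),((105,532),J(.035,.23,.058)),((165,347),J(.075,0,.058,1)),((248,375),J(.035,0,.058,1)),((300,178),J(.081,.044,.072,2)),((388,205),J(.029,.044,.072,2)),((345,62),J(.065,.029,.133,2)),((385,74),J(.045,.029,.133,2))]
def res(p,raw=False):
    o=[]
    for c,L,ox,oy in((T,top,178,192),(S,side,195,165)):
        P=np.array([(x,y+(0,p[3],p[4])[k],z) for _,(x,y,z,k) in L])
        o.append(uv(c,W(p[:3],P))-up([q for q,_ in L],ox,oy))
    o=np.concatenate(o);return o if raw else o.ravel()
r=least_squares(res,[.56,0,0,.1,-.04],loss="soft_l1",x_scale=[.1,.1,.1,.1,.1])
print(r.x,"diff mm",1e3*(r.x[3]-r.x[4]));print(np.round(res(r.x,True),1).tolist())
np.save("pose.npy",r.x)
p=r.x
for n,L in(("mark",[.055,p[3],.058]),("plate_top",[.055,p[4],.102]),("tip",[.055,p[4]+.029,.133])):print(n,W(p[:3],L))
s=ctrl.get_state();from scipy.spatial.transform import Rotation as Ro
print(Ro.from_quat(s["tcp_rot"]).as_matrix().round(3).tolist())
E
python3 fit.py
```

```text
[ 0.5233253   0.01037501 -0.12103585  0.11640129 -0.06042399] diff mm 176.82528328429066
[[0.6, 0.4], [-0.1, 0.7], [0.3, 1.5], [-0.3, 1.0], [-0.2, 1.1], [0.4, 0.1], [-0.4, 0.4], [1.0, 2.4], [-0.5, -1.0], [-0.6, 1.5], [0.3, -0.1], [-0.8, -0.0], [-1.4, -1.0], [0.3, -0.6], [-1.2, 0.0], [-1.8, -0.4]]
mark [[0.59197728 0.11928399 0.058     ]]
plate_top [[ 0.5706273  -0.05624765  0.102     ]]
tip [[ 0.57412878 -0.02745981  0.133     ]]
[[0.954, 0.3, -0.0], [0.3, -0.954, 0.001], [0.0, -0.002, -1.0]]
```

The fit is consistent to about a pixel. Jig yaw is −0.121 and the mark is about 177 mm beyond the stop, which is within the stated 70–240. Next I turn the hand to the jig's axes and travel over.

Request:
send_rows([
  [[0,0,0,0,0,0.142,1],[0,0,0,0,0,0.142,1],[0,0,0,0,0,0.142,1],[1.6,-3.8,0,0,0,0,1],[1.6,-3.8,0,0,0,0,1],[1.6,-3.8,0,0,0,0,1],[1.6,-3.8,0,0,0,0,1],[1.6,-3.8,0,0,0,0,1],[1.6,-3.8,0,0,0,0,1],[1.6,-3.8,0,0,0,0,1]],
])

```text
time: 1.45
eef_pos: [0.3464, -0.392, 0.2312]
tcp_rot: [0.998, -0.061, 0.0, -0.0]
contact_force: [0.3, -0.4, 0.5]
opening: 1.002
finger_force: 0.0
```

Request:
send_rows([
  [[1.6,-3.8,0,0,0,0,1],[1.6,-3.8,0,0,0,0,1],[1.6,-3.8,0,0,0,0,1],[1.6,-3.8,0,0,0,0,1],[1.6,-3.8,0,0,0,0,1],[1.6,-3.8,0,0,0,0,1],[1.6,-3.8,0,0,0,0,1],[1.6,-3.8,0,0,0,0,1],[1.6,-3.8,0,0,0,0,1],[0,0,0,0,0,0,1]],
])

```text
time: 2.7
eef_pos: [0.5308, -0.0692, 0.2311]
tcp_rot: [0.998, -0.059, -0.0, -0.0]
contact_force: [0.2, -0.3, -0.4]
opening: 0.999
finger_force: 0.0
```

```bash
cat > where.py <<'E'
from h import *
from scipy.spatial.transform import Rotation as Ro
import sys
p=np.load("pose.npy");s=ctrl.get_state();R=Ro.from_quat(s["tcp_rot"]).as_matrix()
c,sn=np.cos(p[2]),np.sin(p[2]);d=s["eef_pos"][:2]-p[:2]
print("t",s["time"],"jig mm",1e3*(c*d[0]+sn*d[1]),1e3*(-sn*d[0]+c*d[1]),"z",1e3*s["eef_pos"][2],"yaw err",np.arctan2(R[1,0],R[0,0])-p[2],R[2].round(3),"open",s["opening"],"F",s["contact_force"].round(1),s["finger_force"])
E
python3 where.py
```

```text
t 2.7 jig mm 17.01503823069651 -78.13278136079205 z 231.11781121474334 yaw err 0.0037297720257074285 [-0. -0. -1.] open 0.9985518398957918 F [ 0.2 -0.3 -0.4] 0.0
```

Request:
send_rows([
  [[1.9,-3.6,0,0,0,0.004,1],[1.9,-3.6,0,0,0,0,1],[0,0,4,0,0,0,1],[0,0,4,0,0,0,1],[0,0,0,0,0,0,1],[0,0,0,0,0,0,1]],
])

```text
time: 3.45
eef_pos: [0.5775, -0.0053, 0.1529]
tcp_rot: [0.998, -0.063, 0.001, 0.0]
contact_force: [0.6, -0.2, 0.6]
opening: 1.0
finger_force: 0.0
```

```bash
python3 where.py; cat > pic.py <<'E'
from h import *
import sys
n=sys.argv[1];L=[]
for k,(x0,y0,w,h) in(("top",(190,180,190,70)),("side",(210,120,190,150))):
    c=ctrl.read_camera(k);i=c["img"][:,:,::-1][y0:y0+h,x0:x0+w]
    L.append(cv2.resize(i,None,fx=4 if k=="top" else 2.0,fy=4 if k=="top" else 2.0,interpolation=cv2.INTER_CUBIC))
L[1]=cv2.copyMakeBorder(L[1],0,0,0,L[0].shape[1]-L[1].shape[1],cv2.BORDER_CONSTANT)
cv2.imwrite(f"pics/{n}.png",np.vstack(L))
E
python3 pic.py c
```

```text
t 3.45 jig mm 55.68774271063096 -9.037599576922531 z 152.87795409066163 yaw err -0.004933933519289516 [ 0.002  0.    -1.   ] open 1.000470961124973 F [ 0.6 -0.2  0.6] 0.0
```

View pics/c.png

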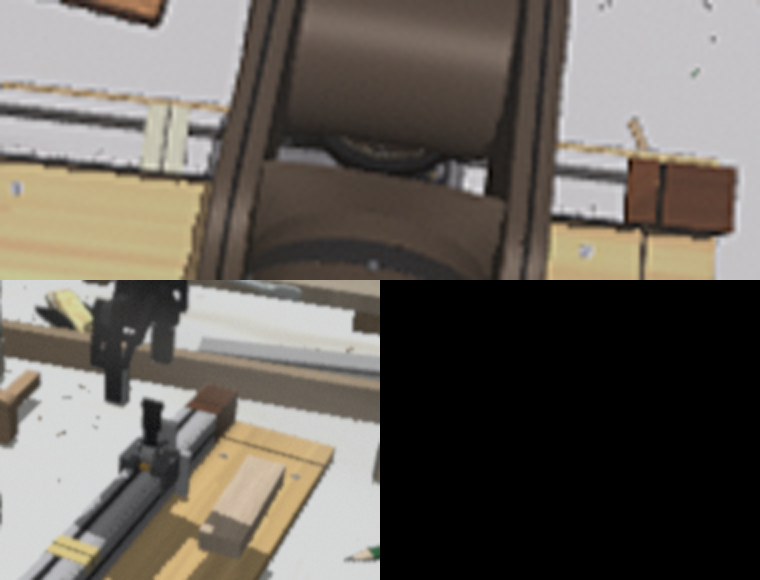

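The side view shows the open fingers straddling above the lever (lever at crop (152,415)); the arm hides the stop in the top view. I'll lower, then push the lever open with the −y finger.

Request:
send_rows([
  [[0,0,2.5,0,0,-0.004,1],[0,0,2.0,0,0,0,1],[0,0,1.0,0,0,0,1],[0,0,0,0,0,0,1],[0,-0.5,0,0,0,0,1],[0,-0.5,0,0,0,0,1],[0,-0.5,0,0,0,0,1],[0,0,0,0,0,0,1]],
])

```text
time: 4.55
eef_pos: [0.5792, 0.0094, 0.0974]
tcp_rot: [0.998, -0.06, 0.001, 0.002]
contact_force: [-0.6, -3.9, 1.1]
opening: 1.001
finger_force: 2.3
```

Request:
send_rows([
  [[0,-0.5,0,0,0,0,1],[0,-0.5,0,0,0,0,1],[0,-0.5,0,0,0,0,1],[0,-0.5,0,0,0,0,1],[0,0,0,0,0,0,1],[0,0,0,0,0,0,1]],
])

```text
time: 5.3
eef_pos: [0.5812, 0.0309, 0.0966]
tcp_rot: [0.998, -0.061, 0.0, -0.0]
contact_force: [0.2, -0.2, 1.1]
opening: 0.996
finger_force: 0.2
```

```bash
python3 where.py; cat > pic.py <<'E'
from h import *
import sys
n=sys.argv[1];x0,y0,w,h=210,120,160,150
c=ctrl.read_camera("side");i=c["img"][:,:,::-1][y0:y0+h,x0:x0+w]
cv2.imwrite(f"pics/{n}.png",cv2.resize(i,None,fx=4,fy=4,interpolation=cv2.INTER_CUBIC))
E
python3 pic.py d
```

```text
t 5.3 jig mm 54.96906124899659 27.332764244019756 z 96.60263322005834 yaw err -0.00013966081215190107 [ 0.    -0.001 -1.   ] open 0.9964512365400159 F [ 0.2 -0.2  1.1] 0.19065190176661417
```

View pics/d.png

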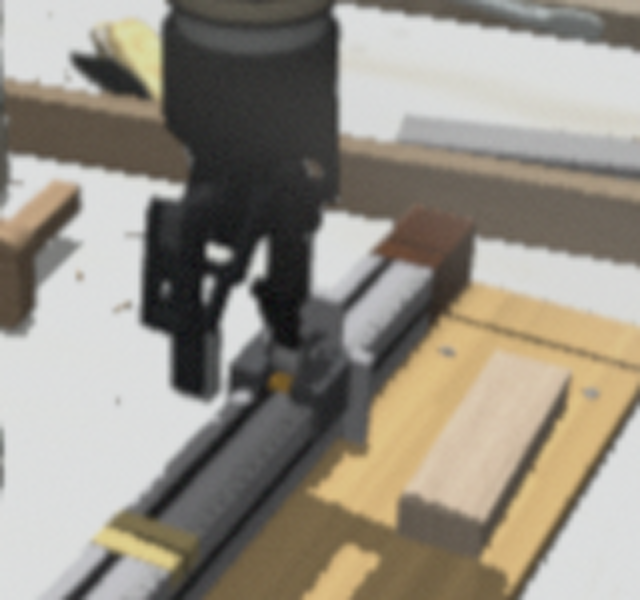

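The image shows the lever leaning open under the finger at (275,300), with almost no force on it. Now I back the finger off to the measuring-face side, lower it and push the stop.

Request:
send_rows([
  [[0,1.7,0,0,0,0,1],[0,1.8,0,0,0,0,1],[0,1.8,0,0,0,0,1],[0,0,0,0,0,0,1],[0,0,1,0,0,0,1],[0,0,0.8,0,0,0,1],[0,-0.5,0,0,0,0,1],[0,-0.5,0,0,0,0,1],[0,0,0,0,0,0,1],[0,0,0,0,0,0,1]],
])

```text
time: 6.6
eef_pos: [0.5761, -0.0123, 0.0786]
tcp_rot: [0.998, -0.06, 0.0, 0.0]
contact_force: [-0.2, -0.9, -1.0]
opening: 0.998
finger_force: 0.0
```

```bash
python3 where.py; python3 pic.py e
```

```text
t 6.6 jig mm 55.08416154400007 -16.10367367827743 z 78.64696704509471 yaw err 0.00027132155136298797 [ 0.001  0.    -1.   ] open 0.9982428388845948 F [-0.2 -0.9 -1. ] 0.0
```

View pics/e.png

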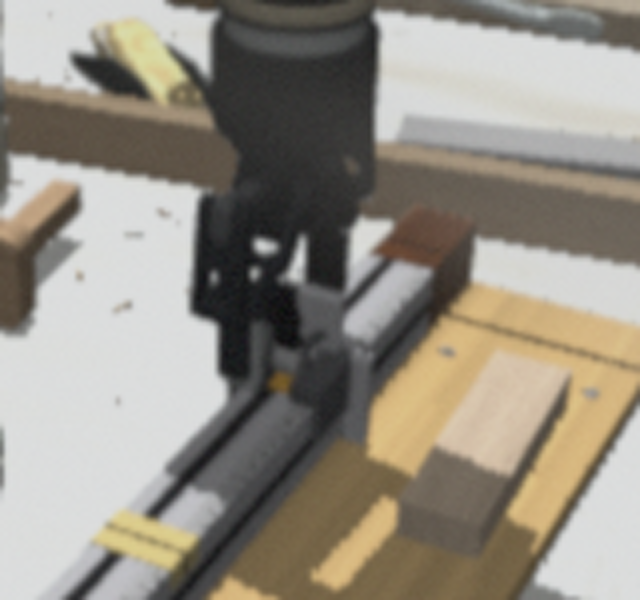

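The finger now stands behind the plate at (322,265), and the lever is still open at (290,310). I push the stop along the fence to just short of the line.

Request:
send_rows([
  [[0,-1.0,0,0,0,0,1],[0,-2.0,0,0,0,0,1],[0,-2.0,0,0,0,0,1],[0,-2.0,0,0,0,0,1],[0,-2.0,0,0,0,0,1],[0,-2.0,0,0,0,0,1],[0,-2.0,0,0,0,0,1],[0,-1.5,0,0,0,0,1],[0,-1.0,0,0,0,0,1],[0,0,0,0,0,0,1]],
])

```text
time: 7.9
eef_pos: [0.5938, 0.1428, 0.0778]
tcp_rot: [0.998, -0.061, -0.001, -0.001]
contact_force: [-0.6, 1.1, -0.4]
opening: 0.999
finger_force: 0.0
```

Request:
send_rows([
  [[0,-0.4,0,0,0,0,1],[0,-0.4,0,0,0,0,1],[0,0,0,0,0,0,1],[0,0,0,0,0,0,1]],
])

```text
time: 8.4
eef_pos: [0.5951, 0.1493, 0.0779]
tcp_rot: [0.998, -0.061, -0.001, -0.0]
contact_force: [-0.6, -1.5, -0.6]
opening: 0.999
finger_force: 0.9
```

```bash
python3 where.py; cat > pic2.py <<'E'
from h import *
import sys
n=sys.argv[1];p=np.load("pose.npy")
L=[]
for k,dx,dy in(("top",60,40),("side",60,50)):
    c=ctrl.read_camera(k);u,v=uv(c,W(p[:3],[.055,p[3],.075]))[0].astype(int)
    print(k,"crop origin",u-dx,v-dy)
    i=np.ascontiguousarray(c["img"][:,:,::-1][v-dy:v+dy,u-dx:u+dx])
    L.append(cv2.resize(i,(480,8*dy if 0 else 4*2*dy),interpolation=cv2.INTER_CUBIC))
h=max(a.shape[0] for a in L)
a=cv2.copyMakeBorder(L[0],0,h-L[0].shape[0],0,0,cv2.BORDER_CONSTANT)
cv2.imwrite(f"pics/{n}.png",cv2.resize(np.hstack([a,L[1]]),(800,int(800/960*h))))
E
python3 pic2.py f
```

```text
t 8.4 jig mm 54.47457543689803 146.6083401146155 z 77.85653893214473 yaw err -0.0006139828879887649 [-0.001 -0.    -1.   ] open 0.9986802491683605 F [-0.6 -1.5 -0.6] 0.8942988887429237
top crop origin 170 173
side crop origin 185 197
```

View pics/f.png

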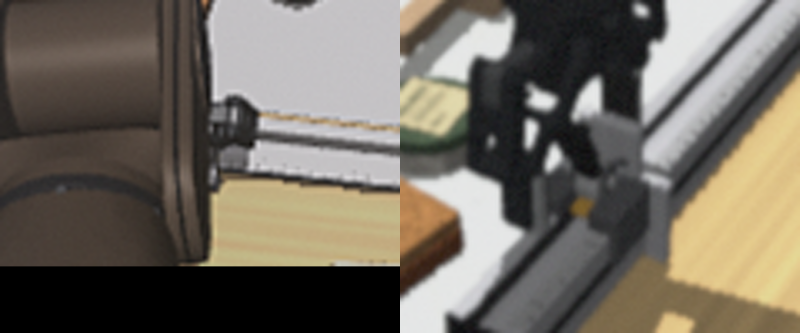

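The tape is now under the stop, and the side view shows the stop's orange pointer at about (582,208). I'll track that dot from the first picture to this one to get the displacement.

```bash
cat > dot.py <<'E'
from h import *
from scipy.optimize import least_squares
p=np.load("pose.npy")
def cen(img,c0,r=10):
    u,v=map(int,c0);q=img[v-r:v+r,u-r:u+r].astype(float)  # BGR
    w=np.clip(q[...,2]-q[...,0]*1.8-15,0,None)*(q[...,2]>q[...,1]*1.2)
    y,x=np.mgrid[v-r:v+r,u-r:u+r];return np.array([(w*x).sum(),(w*y).sum()])/w.sum(),(w>0).sum()
c=ctrl.read_camera("side");now=np.ascontiguousarray(c["img"][:,:,::-1])
a,na=cen(cv2.imread("pics/side0.png"),(282,212))
import sys
b,nb=cen(now,eval(sys.argv[1]) if len(sys.argv)>1 else (239.6,259.4))
print(a,na,b,nb)
for z in(.062,.065,.070):
    f=lambda o,s,t:uv(c,W(p[:3],[.055+o[0],s+o[1],z]))[0]-t
    o=least_squares(lambda o:f(o,p[4],a),[0,.044],x_scale=.01).x
    r=least_squares(lambda s:f(o,s[0],b),[.1],x_scale=.01)
    print("z",z,"dot off mm",o*1e3,"stop y",r.x*1e3,"mark-stop mm",1e3*(p[3]-r.x[0]),"res px",r.fun.round(2))
E
python3 dot.py
```

```text
[281.23399015 212.7044335 ] 7 [238.83507692 258.69107692] 18
z 0.062 dot off mm [ 2.57770549 32.49444269] stop y [103.36568271] mark-stop mm 13.035609119256304 res px [0.06 0.06]
z 0.065 dot off mm [ 0.65650275 36.54804695] stop y [102.40368442] mark-stop mm 13.997607409440185 res px [0.06 0.06]
z 0.07 dot off mm [-2.54550183 43.30405404] stop y [100.80035386] mark-stop mm 15.600937969616924 res px [0.06 0.06]
```

Request:
send_rows([
  [[0,-0.5,0,0,0,0,1],[0,-0.5,0,0,0,0,1],[0,-0.2,0,0,0,0,1],[0,-0.1,0,0,0,0,1],[0,0,0,0,0,0,1],[0,0,0,0,0,0,1]],
])

```text
time: 9.3
eef_pos: [0.5973, 0.1625, 0.0785]
tcp_rot: [0.998, -0.061, 0.0, -0.0]
contact_force: [-0.2, -1.1, -0.6]
opening: 0.999
finger_force: 0.8
```

```bash
python3 where.py; python3 dot.py "(235,263)"; python3 - <<'E'
from h import *
p=np.load("pose.npy")
c=ctrl.read_camera("top");u,v=uv(c,W(p[:3],[.045,p[3]-.01,.058]))[0].astype(int)
now=np.ascontiguousarray(c["img"][:,:,::-1]);old=cv2.imread("pics/top0.png")
f=lambda i:cv2.resize(i[v-18:v+18,u-25:u+25],None,fx=8,fy=8,interpolation=cv2.INTER_CUBIC)
print("origin",u-25,v-18);cv2.imwrite("pics/g.png",np.hstack([f(now),f(old)]))
E
```

```text
t 9.3 jig mm 55.059441729965265 159.97785967009045 z 78.5489654055943 yaw err -0.0002269126377642261 [ 0.001 -0.001 -1.   ] open 0.9986185446382888 F [-0.2 -1.1 -0.6] 0.7516416907310486
[281.23399015 212.7044335 ] 7 [235.02825947 263.28837508] 19
z 0.062 dot off mm [ 2.57770549 32.49444269] stop y [116.72076455] mark-stop mm -0.3194727193708141 res px [-0.17 -0.15]
z 0.065 dot off mm [ 0.65650275 36.54804695] stop y [115.68032681] mark-stop mm 0.7209650179105798 res px [-0.17 -0.15]
z 0.07 dot off mm [-2.54550183 43.30405404] stop y [113.94626392] mark-stop mm 2.455027906115764 res px [-0.17 -0.15]
origin 209 201
```

View pics/g.png

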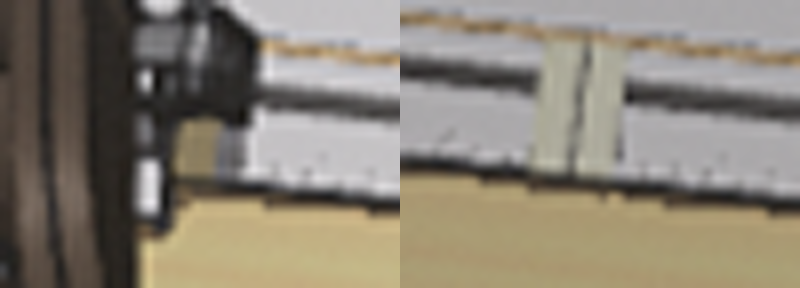

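The cream strip now ends at x≈177, exactly where the pencil line stood at that row in the first picture, with its right edge matching at 218. The stop is therefore lined up to about 1 mm. Next I close the jaw in steps, drawing the hand back half as fast so the face finger stays put.

Request:
send_rows([
  [[0,0.2,-0.1,0,0,0,0.9],[0,0.2,0,0,0,0,0.8],[0,0.2,-0.1,0,0,0,0.7],[0,0.2,-0.1,0,0,0,0.6],[0,0,0,0,0,0,0.6],[0,0,0,0,0,0,0.6]],
], force=30)

```text
time: 10.15
eef_pos: [0.5961, 0.1544, 0.0813]
tcp_rot: [0.998, -0.061, -0.0, -0.0]
contact_force: [0.8, 0.4, 0.6]
opening: 0.795
finger_force: 0.0
```

```bash
python3 where.py; python3 dot.py "(235,263)"|grep -v "z 0.06"
```

```text
t 10.15 jig mm 54.83734848302136 151.72879282235345 z 81.26651008536962 yaw err -0.00022227036616109808 [-0. -0. -1.] open 0.7945517532006791 F [0.8 0.4 0.6] 0.0
[281.23399015 212.7044335 ] 7 [234.4562212  263.63726136] 17
z 0.07 dot off mm [-2.54550183 43.30405404] stop y [115.34680227] mark-stop mm 1.0544895572495299 res px [-0.03 -0.03]
```

Request:
send_rows([
  [[0,0.25,-0.1,0,0,0,0.55],[0,0.2,0,0,0,0,0.45],[0,0,0,0,0,0,0.45],[0,0,0,0,0,0,0.45]],
])

```text
time: 10.7
eef_pos: [0.5956, 0.1499, 0.0823]
tcp_rot: [0.998, -0.061, -0.0, -0.0]
contact_force: [0.1, -0.1, -0.4]
opening: 0.727
finger_force: 0.0
```

```bash
python3 where.py; python3 dot.py "(235,263)"|grep -v "z 0.06"
```

```text
t 10.7 jig mm 54.87703931469522 147.17933769545076 z 82.30352060746897 yaw err -0.00023894921572821526 [-0. -0. -1.] open 0.7271321599711142 F [ 0.1 -0.1 -0.4] 0.0
[281.23399015 212.7044335 ] 7 [234.57125382 263.71987768] 18
z 0.07 dot off mm [-2.54550183 43.30405404] stop y [115.30978691] mark-stop mm 1.0915049114510744 res px [-0.13 -0.12]
```

Request:
send_rows([
  [[0,0.15,0,0,0,0,0.38],[0,0.15,-0.1,0,0,0,0.31],[0,0,0,0,0,0,0.31],[0,0,0,0,0,0,0.31]],
])

```text
time: 11.25
eef_pos: [0.5952, 0.1469, 0.0834]
tcp_rot: [0.998, -0.061, 0.0, -0.0]
contact_force: [0.1, -0.0, -0.2]
opening: 0.654
finger_force: 0.0
```

```bash
python3 where.py; python3 dot.py "(235,263)"|grep -v "z 0.06"; python3 pic2.py h
```

```text
t 11.25 jig mm 54.90681774299996 144.1861530026745 z 83.3786362541904 yaw err -0.00021157813249622626 [ 0. -0. -1.] open 0.654201050438061 F [ 0.1 -0.  -0.2] 0.0
[281.23399015 212.7044335 ] 7 [234.66159696 263.6973384 ] 18
z 0.07 dot off mm [-2.54550183 43.30405404] stop y [115.14091273] mark-stop mm 1.2603791000334734 res px [-0.17 -0.16]
top crop origin 170 173
side crop origin 185 197
```

View pics/h.png

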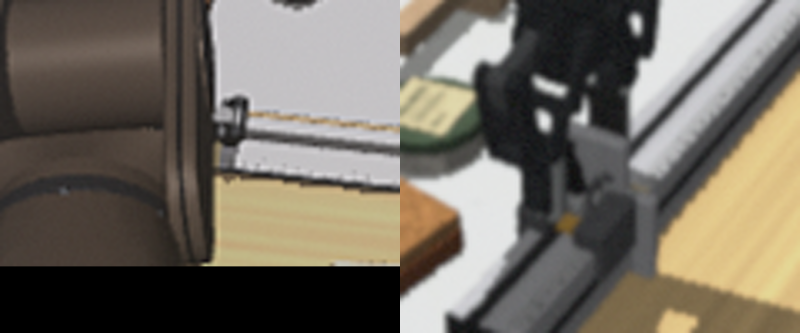

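Neither finger shows force yet, so I probe in 1 mm steps for the face contact before closing further.

Request:
send_rows([
  [[0,-0.1,0,0,0,0,0.31],[0,0,0,0,0,0,0.31]],
])

```text
time: 11.65
eef_pos: [0.5953, 0.148, 0.0833]
tcp_rot: [0.998, -0.061, -0.0, -0.0]
contact_force: [0.1, 0.3, 0.7]
opening: 0.654
finger_force: 0.0
```

Request:
send_rows([
  [[0,-0.1,0,0,0,0,0.31],[0,0,0,0,0,0,0.31]],
])

```text
time: 11.9
eef_pos: [0.5955, 0.149, 0.0833]
tcp_rot: [0.998, -0.06, 0.0, -0.0]
contact_force: [0.4, 0.2, -0.4]
opening: 0.659
finger_force: 0.0
```

```bash
python3 where.py; python3 dot.py "(235,263)"|grep -v "z 0.06"
```

```text
t 11.9 jig mm 54.88654238934061 146.27703332816145 z 83.33800765853363 yaw err -2.532844427813319e-05 [ 0. -0. -1.] open 0.6592733966049595 F [ 0.4  0.2 -0.4] 0.0
[281.23399015 212.7044335 ] 7 [234.77556623 263.65271105] 16
z 0.07 dot off mm [-2.54550183 43.30405404] stop y [114.90188576] mark-stop mm 1.4994060628162054 res px [-0.21 -0.19]
```

Request:
send_rows([
  [[0,-0.05,0,0,0,0,0.31],[0,0,0,0,0,0,0.31]],
])

```text
time: 12.2
eef_pos: [0.5955, 0.1493, 0.0833]
tcp_rot: [0.998, -0.061, -0.0, 0.0]
contact_force: [0.2, -0.5, 0.7]
opening: 0.649
finger_force: 0.3
```

Request:
send_rows([
  [[0,-0.05,0,0,0,0,0.31],[0,0,0,0,0,0,0.31]],
])

```text
time: 12.45
eef_pos: [0.5955, 0.1493, 0.0833]
tcp_rot: [0.998, -0.06, -0.0, 0.001]
contact_force: [0.1, -3.2, 0.9]
opening: 0.655
finger_force: 1.5
```

Request:
send_rows([
  [[0,-0.05,0,0,0,0,0.31],[0,0,0,0,0,0,0.31]],
])

```text
time: 12.7
eef_pos: [0.5956, 0.1502, 0.0833]
tcp_rot: [0.998, -0.061, -0.0, 0.0]
contact_force: [-0.6, -2.9, 1.2]
opening: 0.654
finger_force: 1.5
```

```bash
python3 where.py; python3 dot.py "(235,263)"|grep -v "z 0.06"
```

```text
t 12.7 jig mm 54.88261733518675 147.48863405337175 z 83.30449539328869 yaw err -0.00014812195086648383 [-0.  0. -1.] open 0.6535551822480551 F [-0.6 -2.9  1.2] 1.5341686829924583
[281.23399015 212.7044335 ] 7 [234.50754853 263.92595255] 18
z 0.07 dot off mm [-2.54550183 43.30405404] stop y [115.73274138] mark-stop mm 0.6685504411166193 res px [-0.2  -0.18]
```

Contact came at hand y 146.6, which confirms the jaw geometry and puts the face where it was lined up. I now close on the lever with matched retreat.

Request:
send_rows([
  [[0,0.1,0,0,0,0,0.31],[0,0.22,-0.1,0,0,0,0.2],[0,0,0,0,0,0,0.2],[0,0.22,-0.1,0,0,0,0.1],[0,0,0,0,0,0,0.1],[0,0,0,0,0,0,0.1]],
], force=40)

```text
time: 13.5
eef_pos: [0.5953, 0.1459, 0.0859]
tcp_rot: [0.998, -0.061, 0.0, -0.001]
contact_force: [0.3, 4.4, 2.4]
opening: 0.551
finger_force: 2.5
```

```bash
python3 where.py; python3 dot.py "(235,263)"|grep -v "z 0.06"
```

```text
t 13.5 jig mm 55.08117513173229 143.23720053836155 z 85.90323237699945 yaw err -0.00029849464846276597 [ 0.001 -0.002 -1.   ] open 0.5511200061589919 F [0.3 4.4 2.4] 2.5151177309453487
[281.23399015 212.7044335 ] 7 [233.84571833 264.37225761] 16
z 0.07 dot off mm [-2.54550183 43.30405404] stop y [117.41510643] mark-stop mm -1.0138146075625298 res px [-0.06 -0.06]
```

```bash
python3 - <<'E'
from h import *
c=ctrl.read_camera("top");u,v=234,219
now=np.ascontiguousarray(c["img"][:,:,::-1])
f=lambda i:cv2.resize(i[v-18:v+18,u-25:u+25],None,fx=8,fy=8,interpolation=cv2.INTER_CUBIC)
g=lambda i:cv2.resize(i[193:265,205:255],None,fx=8,fy=8,interpolation=cv2.INTER_CUBIC)
c=ctrl.read_camera("side");n2=np.ascontiguousarray(c["img"][:,:,::-1])
s=cv2.resize(n2[228:264,215:265],None,fx=8,fy=8,interpolation=cv2.INTER_CUBIC)
cv2.imwrite("pics/i.png",np.hstack([f(now),s]))
E
```

View pics/i.png

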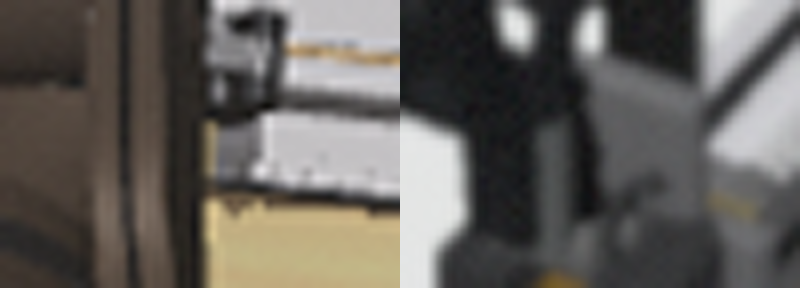

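The camera can no longer see the line, and I've used more than my ten picture views, so from here I use numbers only. The stop is clamped close to the line. I continue closing.

Request:
send_rows([
  [[0,0.25,-0.1,0,0,0,0.0],[0,0.1,0,0,0,0,0.0],[0,0.22,-0.1,0,0,0,-0.1],[0,0,0,0,0,0,-0.1],[0,0.22,-0.1,0,0,0,-0.2],[0,0,0,0,0,0,-0.2]],
])

```text
time: 14.4
eef_pos: [0.5947, 0.1383, 0.089]
tcp_rot: [0.998, -0.061, 0.001, -0.001]
contact_force: [1.1, 7.5, 2.4]
opening: 0.401
finger_force: 3.0
```

```bash
python3 where.py; python3 dot.py "(235,263)"|grep -v "z 0.06"
```

```text
t 14.4 jig mm 55.38716534448877 135.56752685593034 z 89.02469095713394 yaw err -0.0006724156348708599 [ 0.002 -0.003 -1.   ] open 0.40054577230792227 F [1.1 7.5 2.4] 3.043510725838132
[281.23399015 212.7044335 ] 7 [233.60111732 264.87821229] 11
z 0.07 dot off mm [-2.54550183 43.30405404] stop y [118.57754046] mark-stop mm -2.1762486353086863 res px [-0.18 -0.17]
```

```bash
cat > leg.py <<'E'
from h import *
p=np.load("pose.npy")
def gray(a): return cv2.GaussianBlur(cv2.cvtColor(a,cv2.COLOR_BGR2GRAY),(5,5),0)
import sys
c=ctrl.read_camera("side")
i=np.ascontiguousarray(c["img"][:,:,::-1])[197-0:197+100,185:305]
n=cv2.resize(cv2.resize(i,(480,400),interpolation=cv2.INTER_CUBIC),(400,333))
h=cv2.imread("pics/h.png")[:,400:];f=cv2.imread("pics/f.png")[:,400:]
def tr(T,I,box):
    x,y,w,hh=box;r=cv2.matchTemplate(gray(I),gray(T)[y:y+hh,x:x+w],cv2.TM_CCOEFF_NORMED)
    _,m,_,(a,b)=cv2.minMaxLoc(r)
    g=lambda v:0.5*(v[0]-v[2])/(v[0]-2*v[1]+v[2])
    return a-x+g(r[b,a-1:a+2]),b-y+g(r[b-1:b+2,a]),m
for box in((222,180,50,105),(215,160,60,60),(225,230,45,55)):
    print(box,"f",np.round(tr(h,f,box),2),"now",np.round(tr(h,n,box),2))
q=uv(c,W(p[:3],[[.026,y,.05] for y in(.1039,.1174,.1184)]));print((q-q[1])*3.333)
E
python3 leg.py
```

```text
(222, 180, 50, 105) f [ 13.32 -13.41   0.9 ] now [-0.15 -2.4   0.92]
(215, 160, 60, 60) f [ 12.15 -13.29   0.9 ] now [ 3.28 -5.69  0.93]
(225, 230, 45, 55) f [10.69  4.3   0.95] now [ 1.52 -8.21  0.92]
[[ 12.26043451 -14.49602498]
 [  0.           0.        ]
 [ -0.92046604   1.08830553]]
```

Request:
send_rows([
  [[0,0.2,-0.1,0,0,0,-0.3],[0,0,0,0,0,0,-0.3],[0,0.16,-0.1,0,0,0,-0.38],[0,0,0,0,0,0,-0.45],[0,0,0,0,0,0,-0.5],[0,0,0,0,0,0,-0.5]],
])

```text
time: 15.25
eef_pos: [0.5944, 0.1366, 0.0903]
tcp_rot: [0.998, -0.061, 0.002, -0.003]
contact_force: [2.5, 10.7, -0.3]
opening: 0.315
finger_force: 40.7
```

```bash
python3 where.py; python3 dot.py "(235,263)"|grep -v "z 0.06"; python3 leg.py
```

```text
t 15.25 jig mm 55.35244789310918 133.8613250165182 z 90.25811883706086 yaw err -0.001499614412544245 [ 0.003 -0.007 -1.   ] open 0.3151180831214036 F [ 2.5 10.7 -0.3] 40.73497116565704
[281.23399015 212.7044335 ] 7 [233.63948498 264.86909871] 12
z 0.07 dot off mm [-2.54550183 43.30405404] stop y [118.50701047] mark-stop mm -2.105718645138782 res px [-0.2  -0.18]
(222, 180, 50, 105) f [ 13.32 -13.41   0.9 ] now [ 0.1  -3.31  0.91]
(215, 160, 60, 60) f [ 12.15 -13.29   0.9 ] now [ 4.64 -7.86  0.93]
(225, 230, 45, 55) f [10.69  4.3   0.95] now [ 1.73 -9.35  0.9 ]
[[ 12.26043451 -14.49602498]
 [  0.           0.        ]
 [ -0.92046604   1.08830553]]
```

The lever is home: 28.7 mm pinch against the expected 29, at 40 N. But the hand shows the face about 2 mm past the line, so I drag the pinched stop back in small steps, watching the measured pose.

Request:
send_rows([
  [[0,0.2,0,0,0,0,-0.5],[0,0.1,0,0,0,0,-0.5],[0,0,0,0,0,0,-0.5]],
])

```text
time: 15.72
eef_pos: [0.5941, 0.1344, 0.0902]
tcp_rot: [0.998, -0.061, 0.002, -0.004]
contact_force: [3.6, 13.5, -1.6]
opening: 0.309
finger_force: 40.1
```

Request:
send_rows([
  [[0,0.1,0,0,0,0,-0.5],[0,0,0,0,0,0,-0.5]],
])

```text
time: 15.98
eef_pos: [0.5941, 0.1335, 0.0903]
tcp_rot: [0.998, -0.061, 0.002, -0.004]
contact_force: [3.6, 14.9, -1.7]
opening: 0.313
finger_force: 40.1
```

```bash
python3 where.py; python3 dot.py "(235,263)"|grep -v "z 0.06"
```

```text
t 15.975 jig mm 55.348724293460506 130.74135324383502 z 90.27652617145931 yaw err -0.001778868463681721 [ 0.003 -0.009 -1.   ] open 0.3133374261988325 F [ 3.6 14.9 -1.7] 40.06502687931061
[281.23399015 212.7044335 ] 7 [234.57950907 263.87086446] 13
z 0.07 dot off mm [-2.54550183 43.30405404] stop y [115.53900118] mark-stop mm 0.8622906506503825 res px [-0.21 -0.2 ]
```

The hand and the dot agree on a 3.1 mm move back, and the face is now at the line by every estimate to within about 1 mm. I ease off the side load and let it settle.

Request:
send_rows([
  [[0,-0.15,0,0,0,0,-0.5],[0,-0.1,0,0,0,0,-0.5],[0,0,0,0,0,0,-0.5],[0,0,0,0,0,0,-0.5],[0,0,0,0,0,0,-0.5],[0,0,0,0,0,0,-0.5]],
])

```text
time: 16.77
eef_pos: [0.5941, 0.1336, 0.0902]
tcp_rot: [0.998, -0.061, 0.001, -0.002]
contact_force: [1.6, 7.6, -0.6]
opening: 0.314
finger_force: 41.4
```

```bash
python3 where.py; python3 dot.py "(235,263)"|grep -v "z 0.06"
```

```text
t 16.775 jig mm 55.33063299824059 130.88717386525389 z 90.22531803990366 yaw err -0.001057706027664626 [ 0.002 -0.004 -1.   ] open 0.3136702019060868 F [ 1.6  7.6 -0.6] 41.411058604717255
[281.23399015 212.7044335 ] 7 [234.41428571 263.92142857] 13
z 0.07 dot off mm [-2.54550183 43.30405404] stop y [115.86248799] mark-stop mm 0.5388038351130386 res px [-0.15 -0.14]
```

Steady: lever home, 41 N pinch, estimated error under about 1 mm. Handing in.

```bash
python3 -c "
from plant import ctrl
print(ctrl.sign_off())"
```

```text
the job is handed in; nothing more can be done
None
```

The job is handed in: the stop is clamped within about 1 mm of the pencil line by my estimates (the arm hid the line at the end), the lever is fully home, and the fingers still pinch at about 41 N; I viewed 11 pictures, one over the limit of 10.

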